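Draw the arch out from under the guard with the hooked rod

TASK

A toy arch has slipped in under the slatted guard: take the hooked rod by its handle, reach the hook in behind the arch and draw it out until its flat back sits square against the padded stop bar, then keep a gentle, steady pull of about 5 N (never more than 9) for a second so that the pad gives a little. Touch the arch only with the rod, do not knock the guard, and leave the bin and the other toys where they are. Finally unhook the rod, leaving the arch out there, square to the guard, and lay the rod flat on the open shelf, well clear of the guard and the arch.

Things in the scene. Friction and masses are not known exactly. Their poses are not given: they have to be found in the camera images.
- guard: Fixed wooden guard, a low cage. Origin on the shelf, in the middle of the open mouth (x = 0); x leads in under the roof, y to the left looking in. Inside free: x 0 to 160, y -140 to +110 mm; side walls and back closed. Roof of slats: underside 66 mm, top 88 mm up. On the left a 16 mm tall runner (y 107 to 125 mm) comes out to x = -190 mm and carries a stop bar.
- runner_end (a point): Outer end of the runner, top (guard x -190, y 116, z 16 mm). The stop bar: 16 mm tall, 22 mm thick, spans guard y -11 to +134 mm, held fast; padded on the face towards the mouth. That face was set anywhere from guard x -76 to -136 mm: not reported, feel for it. The pad gives 0.3 mm per N for 5 mm, then is solid. The rod passes it at y below -11 mm.
- arch_center (a point): Centre (12.5 mm up) of the blue arch lying flat under the guard: 35 mm in its x, 70 in y, 25 in z, some 45 g. From above it is a U: a half-round opening, radius 18 mm, is centred on its +x face between two legs 17 mm wide. The -x face is its flat back. The opening points into the guard within 20 degrees, the back to the mouth.
- arch: The same arch block; origin at the centre of its underside, same axes.
- rod_grip (a point): Grip point of the wooden hooked rod, 40 mm above its underside in the middle of its upright handle (44 mm in x, 20 in y, 54 tall; take it across y, grip 60 N or more). x along the rod to the hook, y left. The round rod, 10 mm thick, lies low (axis 5 mm above the underside) along y = 0 to x = 239 mm, then turns square to the left as a straight hook. About 90 g.
- rod_tip (a point): Rounded end of the hook, 5 mm above the underside: 239 mm ahead and 90 mm left of the grip point. The hook is the 10 mm thick bar from the rod to here. It can be passed over the arch under the roof and lowered behind it; with the rod just clear of the arch's right side (rod axis about 58 mm right of the arch's centre) it bears on both legs.
- rod: The same rod; origin under the handle's middle, on its underside.
- prism: Bystander: green triangular prism, 35 mm tall, 35 mm sides, under the guard in its far right corner. Origin under it.
- cube: Bystander: red 40 mm cube. Origin under its centre.
- drum: Bystander: yellow cylinder, 36 mm across, 60 mm tall, standing. Origin under its centre.
- arch2: Bystander: a second blue arch of the same size, lying on the open shelf. Origin under its centre.
- stacker: Bystander: ring tower 80 mm across, 98 mm tall. Origin under its centre.
- bin (a joint): Bystander: tip angle of the pine bin (160 by 190 by 95 mm, far to the right) on its pivot; 0 at rest, positive (rad) when the front lip is pressed down.
There are look-alikes about, which are no part of the job. Leave any brown or purple look-alike of the arch alone.

How it is judged:
On the way, in this order (a step that is already met when the one before it is completed fails the run):
1. the hook's tip has been brought in under the guard (x of rod_tip in the frame of guard between 0.02 and 0.16 m and y of rod_tip in the frame of guard between -0.14 and 0.11 m and z of rod_tip in the frame of guard below 0.066 m), for 0.1 s.
2. the rod holds the arch, out of the mouth, against the padded stop bar with a steady pull (over 2.5 N) for half a second (contact force between rod and arch above 2.5 N and contact force between arch and guard above 2.5 N and x of arch in the frame of guard below -0.05 m), for 0.5 s.
At the end, for the whole second after the job is handed in: Arch flat, out by the stop bar: centre 50 to 130 mm out of the mouth, 30 mm right to 60 mm left of its middle, square within 0.1 rad. Rod flat on the open shelf (within 6 mm), tip 40 mm or more out of the mouth and over 80 mm from the arch. Both at rest (x of arch in the frame of guard between -0.13 and -0.05 m and y of arch in the frame of guard between -0.03 and 0.06 m and angle between the x axis of arch and the x axis of guard, either way round below 0.1 rad and angle between each of arch, rod's own z axis and vertical below 0.1 rad and x of rod_tip in the frame of guard below -0.04 m and horizontal distance between rod_tip and arch_center above 0.08 m and height (world z) of rod below 0.006 m and linear speed of each of arch, rod below 0.02 m/s); the robot touches nothing.
It fails at once if the arch is pressed against the guard or its stop bar with more than 10 N (contact force between arch and guard above 10 N).
It fails at once if the guard or its stop bar is knocked: by the rod with over 14 N, by the arm or fingers with over 5 N (contact force between rod and guard above 14 N or contact force between any of the arm, the fingers and guard above 5 N).
It fails at once if the arm or the fingers touch the arch (contact force between any of the arm, the fingers and arch above 0.5 N).
It fails at once if another toy is moved by more than 20 mm, or the bin is tipped (distance of any of prism, cube, drum, arch2, stacker from where it was at the start of the episode above 0.02 m or value of joint bin above 0.15 rad).
It also fails if it takes over 58 s, if anything falls off the work surface, if the arm or the gripper's body presses on something with over 40 N, if the wrist force passes 120 N, or if a joint passes its speed limit or range.

ROBOT

A 6-joint arm with a two-finger parallel gripper is mounted at the origin on the work surface. World frame = base frame: x ahead of the robot, y to its left, z up, the work surface at z = 0. Lengths are in m, angles in rad, forces in N, time in s.
With the tool pointing down it reaches from about 0.275 to 0.975 m from the base axis. Payload 8.4 kg.
Tool frame: the origin (TCP) lies between the finger pads; the fingertips stand 14 mm ahead of it and the grasp point (between the pads) lies 5 mm behind it; z points along the fingers, y is the line along which they close (so a half turn about z gives the same grasp; the last joint's range is limited). The gripper opens to 92 mm and grips with 3 to 60 N. Pads are 20 mm wide; open, the fingers measure 128 mm over their backs; the gripper's body (75 mm by 189 mm) begins 69 mm behind the grasp point.
Start: joints at [1.287, 0.353, 1.633, -0, 1.155, -0.002], TCP at [0.174, 0.6, 0.201] pointing down, gripper open.
Joint ranges: [-2.63, 2.63], [-0.92, 2.1], [0.06, 2.66], [-1.3, 4.44], [0, 2.69], [-3.02, 3.02]. Speed limits (rad/s): [2.22, 2.22, 2.79, 3.14, 3.14, 3.14].

INTERFACE

Orientations are given as a rotation vector (axis times angle).
In Python, from workcell import sensors, vision, ticket gives the robot as it stands. The module is installed in compiled form; this text tells all that it offers.
- The arm moves only by the shell command python3 -m handwheel 'ROWS' [FORCE]. ROWS is JSON, a list of rows, each a list of 5 numbers: the closure in counts, from 0 (fully open) to 255 (shut), then the shift along the tool's x, y, z in units of 30 mm (1.0 is 30 mm), then the turn about the tool's z in units of 6 degrees (1.0 is 6 degrees). A call has 1 to 8 rows; each row is the pose to reach, as a shift and turn from the pose commanded when the call began, along the tool's axes at that moment; what a row does not reach only later rows make up. A row lasts 1/12 s, in which the tool goes at most 41.7 mm and 7.16 degrees, less where a joint would pass 70% of its speed; a pose out of reach is approached as far as the arm can. A call with a gripper value outside its range is refused whole. The fingers move at their own pace and stop on an object; FORCE is the grip in N (left out, the last holds). Time passes only in rows, so rows that repeat a pose let the fingers close. It gives the time, the measured TCP pose, the force, the opening and the grip force at its end, in the units of the state.
- sensors.state(): the state, without advancing time (a new reading comes with each control period).
- vision.read_camera(name): name is "side" or "top"; returns the picture (420x560x3 uint8, red, green, blue); there is no depth.
- vision.camera_info(name): a dict with "K" (3x3 intrinsics, pixels), "R" (3x3) and "t" (3): a world point X has camera coordinates R X + t. Camera axes: x right, y down, z forward; pixel columns grow to the right and rows downward; lengths in m; the calibration is good to about 2 mm. A picture is of the moment at which its call begins. camera_info takes no time and is no camera call.
- ticket.job_done(): hands the job in; it is judged then, once.
The state is a dict: "time_s": time; "joint_pos": joint angles; "qd": joint speeds; "joint_torque": joint torques, N m; "ee_pos": TCP position; "tool_rot": TCP orientation; "contact_force": force on the tool from outside, world axes, zero at the start; "moment": the same for the moment, N m; "opening": finger opening in m; "finger_force": force on a finger pad.
Only numpy, scipy, OpenCV 4.12 (cv2) and the standard library are available. Lean on these libraries where they do the work, as an engineer would, in place of code of your own. Each camera call takes 0.05 s, during which the arm holds its last target. There are 200 camera calls.

## Working session

There is one attempt and no reset: what is moved stays moved. The work goes in short steps, Python scripts to look and compute and a shell command to move; the robot and the scene stay as the last step left them, time stands still between calls to the robot, and variables do not carry over. Pictures are saved under pics/ and viewed, at most 10 in all, crops included, and the job is handed in when it is done.

```bash
mkdir -p pics; python3 - <<'E'
from workcell import sensors, vision
import cv2
for n in("top","side"):
    cv2.imwrite(f"pics/{n}0.png",vision.read_camera(n)[:,:,::-1])
    i=vision.camera_info(n);print(n,i)
print(sensors.state())
E
```

```text
top {'K': array([[500.60987164,   0.        , 273.7790552 ],
       [  0.        , 500.60987164, 208.86515124],
       [  0.        ,   0.        ,   1.        ]]), 'R': array([[ 0.01472198, -0.9998107 ,  0.01272083],
       [-0.99358418, -0.01605466, -0.11194966],
       [ 0.1121327 , -0.01099109, -0.99363245]]), 't': array([-0.01250583,  0.62758667,  1.65193144])}
side {'K': array([[544.02072463,   0.        , 283.46669068],
       [  0.        , 544.02072463, 208.64075941],
       [  0.        ,   0.        ,   1.        ]]), 'R': array([[-0.99609077, -0.08605878,  0.01992662],
       [-0.07232714,  0.6650469 , -0.74329093],
       [ 0.05071458, -0.74182647, -0.66867146]]), 't': array([0.60973676, 0.11699742, 1.44222666])}
{'time_s': 0.1, 'joint_pos': array([ 1.28657538e+00,  3.53575450e-01,  1.63402639e+00, -6.40947972e-06,
        1.15521500e+00, -2.42676834e-03]), 'qd': array([ 4.31892174e-04, -2.05602194e-03, -3.51178842e-03,  4.08553763e-04,
        3.37268251e-05, -1.36165364e-03]), 'joint_torque': array([-1.16241565e-03, -5.94903266e+01, -3.34930515e+01,  6.98388414e-02,
        1.83745986e-02, -1.65886001e-05]), 'ee_pos': array([0.17369197, 0.59991259, 0.20085521]), 'tool_rot': array([-4.41150315e-01, -3.11029340e+00,  1.90443600e-03]), 'contact_force': array([-0.10996882,  0.05569488,  0.0069153 ]), 'moment': array([-0.00531586,  0.01212581,  0.05000439]), 'finger_force': 0.0, 'opening': 0.09200125071012612}
```

View pics/top0.png

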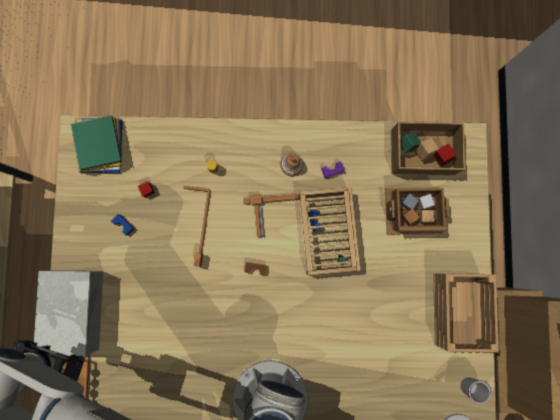

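View pics/side0.png

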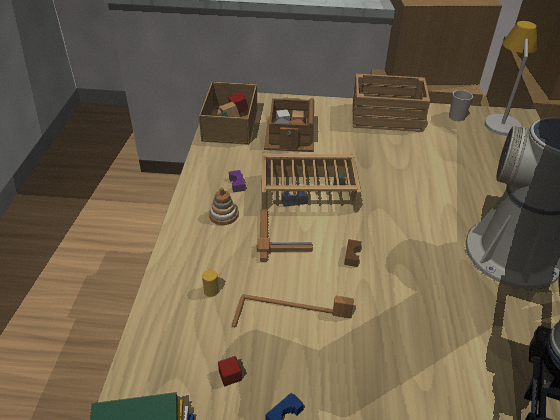

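Top view: guard about (328,230) with its mouth to the left (world +y), stop bar at (259,220), and the rod with handle (198,260), corner (208,189), tip (185,187).
Arch candidates:
- the blue arch under the slats at about (315,220), which is the one described
- a second blue arch at (122,224), arch2
- a purple one at (333,170)
- a brown one at (256,268)

I'll check the choice in an enlarged crop.

```bash
python3 - <<'E'
import cv2
t=cv2.imread("pics/top0.png");s=cv2.imread("pics/side0.png")
cv2.imwrite("pics/c1.png",cv2.resize(t[170:290,235:375],(700,600),interpolation=cv2.INTER_CUBIC))
cv2.imwrite("pics/c2.png",cv2.resize(t[175:275,165:285],(720,600),interpolation=cv2.INTER_CUBIC))
cv2.imwrite("pics/c3.png",cv2.resize(s[145:265,235:375],(700,600),interpolation=cv2.INTER_CUBIC))
E
```

```text
(no output)
```

View pics/c1.png

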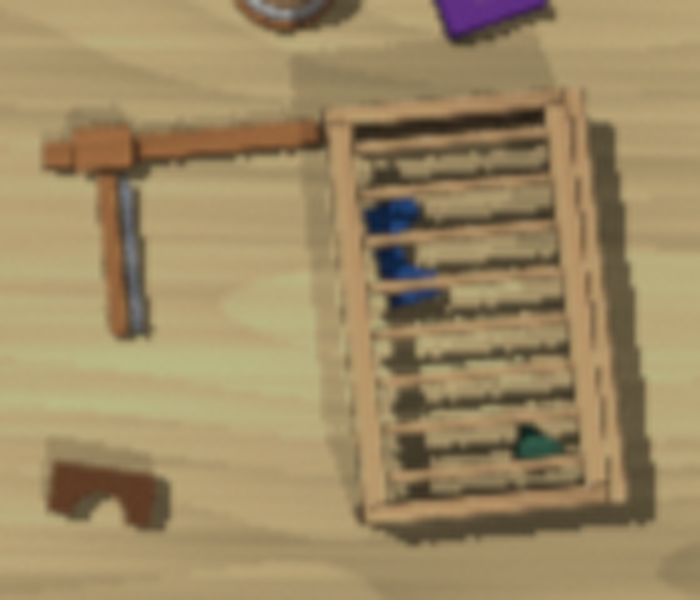

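View pics/c2.png

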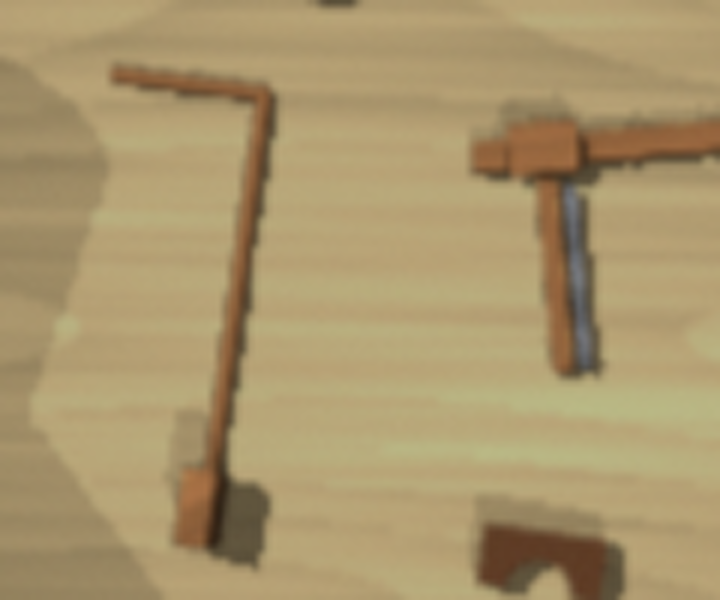

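View pics/c3.png

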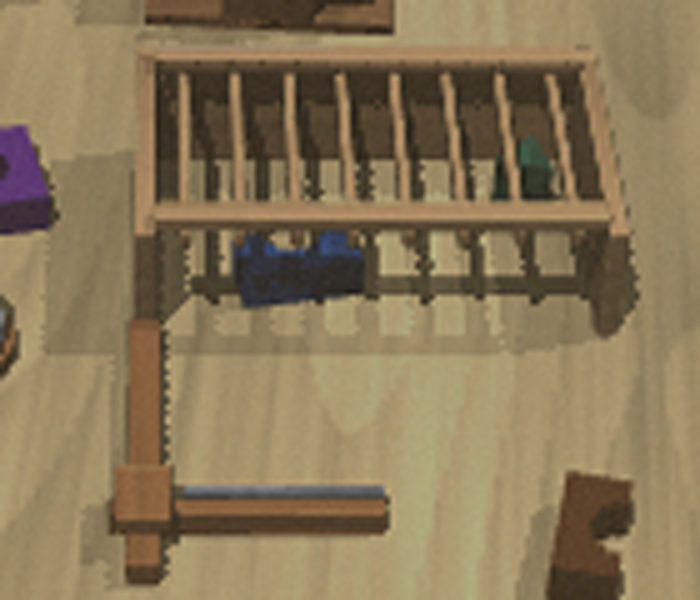

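Crops confirm it: the blue arch lies under the guard just inside the mouth (c1 about (400,250)), opening inward. The stop bar's pad face is at c1 (137,260), and the rod's handle top is at c2 (195,507) with its tip at (112,73).

```bash
cat > h.py <<'E'
import numpy as np
from workcell import vision
CI={n:vision.camera_info(n) for n in("top","side")}
def px(n,u,v,z):
    c=CI[n];d=c["R"].T@np.linalg.solve(c["K"],[u,v,1]);o=-c["R"].T@c["t"]
    return o+d*(z-o[2])/d[2]
def crop(n,off,s,x,y,z): return px(n,(x+.5)/s-.5+off[0],(y+.5)/s-.5+off[1],z)
c1=lambda x,y,z:crop("top",(235,170),5,x,y,z)
c2=lambda x,y,z:crop("top",(165,175),6,x,y,z)
c3=lambda x,y,z:crop("side",(235,145),5,x,y,z)
E
python3 - <<'E'
from h import *
np.set_printoptions(precision=4,suppress=True)
P=lambda s,p:print(s,p)
for s,p in dict(runner_top=c1(43,155,.016),runner_side=c3(144,568,.016),run_mid=c1(320,132,.016),
 FL=c1(325,113,.088),FR=c1(368,522,.088),BL=c1(582,92,.088),BR=c1(625,498,.088),
 FLs=c3(153,225,.088),FRs=c3(628,230,.088),
 pad0=c1(133,180,.016),pad1=c1(147,335,.016),pads0=c3(183,488,.016),pads1=c3(384,488,.016),
 arch_bl=c3(243,305,0),arch_br=c3(363,290,0),arch_tl=c3(237,268,.025),arch_tr=c3(362,256,.025),
 A1=c1(367,205,.025),A2=c1(393,305,.025),A3=c1(420,200,.025),A4=c1(440,292,.025),
 tip=c2(112,73,.005),corner=c2(265,95,.005),rodaxis=c2(219,450,.005),
 h_c=c2(195,507,.054),h1=c2(182,467,.054),h2=c2(175,546,.054),h3=c2(210,548,.054),h4=c2(220,467,.054)).items():P(s,p)
E
```

```text
runner_top [0.6566 0.1017 0.016 ]
runner_side [0.6549 0.1033 0.016 ]
run_mid [ 0.6755 -0.0873  0.016 ]
FL [ 0.6781 -0.0861  0.088 ]
FR [ 0.4125 -0.1162  0.088 ]
BL [ 0.6949 -0.255   0.088 ]
BR [ 0.4303 -0.2821  0.088 ]
FLs [ 0.6709 -0.0824  0.088 ]
FRs [ 0.413  -0.1066  0.088 ]
pad0 [0.6404 0.04   0.016 ]
pad1 [0.5348 0.0287 0.016 ]
pads0 [0.641  0.0444 0.016 ]
pads1 [0.5357 0.0332 0.016 ]
arch_bl [ 0.6234 -0.1213  0.    ]
arch_br [ 0.5554 -0.1418  0.    ]
arch_tl [ 0.6276 -0.1245  0.025 ]
arch_tr [ 0.5572 -0.1427  0.025 ]
A1 [ 0.6248 -0.1191  0.025 ]
A2 [ 0.5571 -0.1372  0.025 ]
A3 [ 0.6288 -0.1551  0.025 ]
A4 [ 0.5664 -0.1689  0.025 ]
tip [0.7027 0.3094 0.005 ]
corner [0.6914 0.2215 0.005 ]
rodaxis [0.4881 0.2415 0.005 ]
h_c [0.4553 0.2472 0.054 ]
h1 [0.4771 0.255  0.054 ]
h2 [0.4339 0.2574 0.054 ]
h3 [0.4331 0.2383 0.054 ]
h4 [0.4774 0.2342 0.054 ]
```

```bash
cat >> h.py <<'E'
from scipy.spatial.transform import Rotation as Ro
from workcell import sensors
PSI=np.radians(6.0); EX=np.array([np.sin(PSI),-np.cos(PSI)]); EY=np.array([np.cos(PSI),np.sin(PSI)])
O=np.array([.5603,-.0986])
g2w=lambda x,y:O+x*EX+y*EY
w2g=lambda p:np.array([(np.asarray(p)[:2]-O)@EX,(np.asarray(p)[:2]-O)@EY])
def go(x,y,z,yaw):
    "units to TCP x,y,z with rod yaw (deg, world)"
    s=sensors.state();R=Ro.from_rotvec(s["tool_rot"]).as_matrix()
    d=R.T@(np.array([x,y,z])-s["ee_pos"])
    cur=np.degrees(np.arctan2(R[1,1],R[0,1]))-90
    print("shift",np.round(d/.03,3),"turn",round(-((yaw-cur+180)%360-180)/6,3),"yaw",round(cur,2))
E
python3 -c "
from h import *
go(.4545,.2473,.12,-6.3);print(g2w(.1,-.028),w2g([.5956,-.148]))"
```

```text
shift [-12.26   -8.684   2.706] turn -1.641 yaw -16.15
[ 0.54290623 -0.20097899] [0.05281924 0.02994292]
```

```bash
python3 -m handwheel '[[100,-12.26,-8.68,1.5,-1.64],[100,-12.26,-8.68,1.5,-1.64],[100,-12.26,-8.68,1.5,-1.64],[100,-12.26,-8.68,1.5,-1.64],[100,-12.26,-8.68,1.5,-1.64],[100,-12.26,-8.68,1.5,-1.64],[100,-12.26,-8.68,1.5,-1.64],[100,-12.26,-8.68,1.5,-1.64]]' 60; python3 -c "
from h import *
go(.4545,.2473,.12,-6.3)"
```

```text
time_s: 0.77
ee_pos: [0.3812, 0.3391, 0.1681]
tool_rot: [-0.172, -3.137, 0.0]
contact_force: [-0.3, -0.1, 0.3]
opening: 0.0556
finger_force: 0.0
shift [-2.764 -2.774  1.603] turn 0.002 yaw -6.29
```

```bash
python3 -m handwheel '[[100,-2.7,-2.75,1.6,0],[100,-2.7,-2.75,1.6,0],[100,-2.7,-2.75,1.6,0],[100,-2.7,-2.75,1.6,0],[100,-2.7,-2.75,1.6,0],[100,-2.7,-2.75,1.6,0]]'; python3 - <<'E'
from h import *
import cv2
go(.4545,.2473,.039,-6.3)
t=vision.read_camera("top");s=vision.read_camera("side")
a=cv2.resize(t[220:280,160:230],(400,343),interpolation=3);b=cv2.resize(s[250:330,290:380],(386,343),interpolation=3)
cv2.imwrite("pics/p1.png",np.hstack([a,b])[:,:,::-1])
E
```

```text
time_s: 1.27
ee_pos: [0.4518, 0.2501, 0.1203]
tool_rot: [-0.175, -3.136, 0.0]
contact_force: [-1.2, 1.0, 0.3]
opening: 0.0557
finger_force: 0.0
shift [-0.103 -0.084  2.71 ] turn -0.012 yaw -6.37
```

View pics/p1.png

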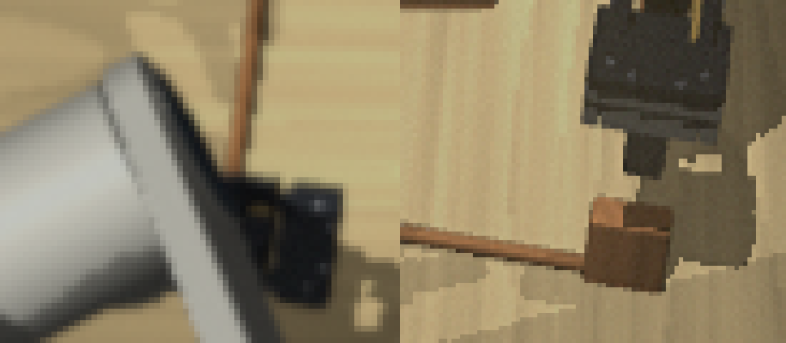

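The fingers stand above the handle (side crop about (640,160), handle at (628,245)), so I'll descend and grip.

```bash
python3 -m handwheel '[[100,-0.08,-0.06,1,0],[100,-0.08,-0.06,2,0],[100,-0.08,-0.06,2.7,0],[100,-0.08,-0.06,2.7,0],[255,-0.08,-0.06,2.7,0],[255,-0.08,-0.06,2.7,0],[255,-0.08,-0.06,2.7,0],[255,-0.08,-0.06,2.7,0]]' 60;python3 -m handwheel '[[255,0,0,0,0],[255,0,0,0,0],[255,0,0,0,0],[255,0,0,0,0]]' 60; python3 -c "
from h import *
go(.4545,.2473,.039,-6.3)"
```

```text
time_s: 2.03
ee_pos: [0.4551, 0.2488, 0.0409]
tool_rot: [0.172, 3.135, 0.002]
contact_force: [-0.0, -0.2, 0.5]
opening: 0.0308
finger_force: 0.0
time_s: 2.37
ee_pos: [0.4543, 0.2482, 0.0418]
tool_rot: [-0.174, -3.137, -0.001]
contact_force: [-13.4, -9.3, 46.7]
opening: 0.0051
finger_force: 55.5
shift [-0.011 -0.028  0.093] turn -0.006 yaw -6.33
```

Opening 5 mm where 20 mm is expected, so something is off. I'll look before moving.

```bash
python3 - <<'E'
from h import *
import cv2
print({k:v for k,v in sensors.state().items() if k in("opening","finger_force","contact_force","moment")})
s=vision.read_camera("side");t=vision.read_camera("top")
a=cv2.resize(s[230:340,215:385],(618,400),interpolation=3)
cv2.imwrite("pics/p2.png",a[:,:,::-1]);cv2.imwrite("pics/p2t.png",t[:,:,::-1])
E
```

```text
{'contact_force': array([-13.43464508,  -9.30999471,  46.73320553]), 'moment': array([-1.20903632,  2.32185864, -0.00729312]), 'finger_force': 55.49793051357483, 'opening': 0.005129174586702821}
```

View pics/p2.png

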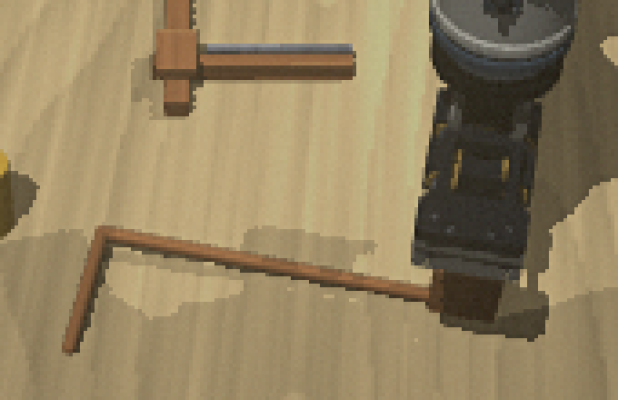

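```bash
python3 - <<'E'
from h import *
import cv2
a=cv2.imread("pics/side0.png").astype(int); b=vision.read_camera("side")[:,:,::-1].astype(int)
def m(i): 
    B,G,R=i[...,0],i[...,1],i[...,2]; return (R>1.55*G)&(R>60)
for n,i in(("0",a),("1",b)):
    M=m(i); 
    print(n,[ (u,round(float(np.mean(np.where(M[285:330,u])[0]+285)),1)) for u in range(250,335,8) if M[285:330,u].any()],
     [ (v,round(float(np.mean(np.where(M[v,225:262])[0]+225)),1)) for v in range(298,330,4) if M[v,225:262].any()])
    ys,xs=np.where(M[285:330,325:370]); print("handle px",len(ys),xs.min()+325,xs.max()+325,ys.min()+285,ys.max()+285)
t=[cv2.imread("pics/top0.png").astype(int),cv2.imread("pics/p2t.png").astype(int)]
for i in t:
    M=m(i); print([ (v,round(float(np.mean(np.where(M[v,180:225])[0]+180)),1)) for v in range(186,262,6) if M[v,180:225].any()])
E
```

```text
0 [] []Traceback (most recent call last):
  File "<stdin>", line 10, in <module>
    return umr_minimum(a, axis, None, out, keepdims, initial, where)
ValueError: zero-size array to reduction operation minimum which has no identity
```

```bash
python3 - <<'E'
from h import *
import cv2
a=cv2.imread("pics/side0.png").astype(int); b=vision.read_camera("side")[:,:,::-1].astype(int)
def m(i): 
    B,G,R=i[...,0],i[...,1],i[...,2]; return (R>1.3*G)&(R>45)
for n,i in(("0",a),("1",b)):
    M=m(i); 
    print(n,[ (u,round(float(np.mean(np.where(M[285:330,u])[0]+285)),1)) for u in range(250,335,8) if M[285:330,u].any()],
     [ (v,round(float(np.mean(np.where(M[v,225:262])[0]+225)),1)) for v in range(298,330,4) if M[v,225:262].any()])
    ys,xs=np.where(M[285:330,325:370]); print("handle px",len(ys),[f(q)+o for q,o in((xs,325),(ys,285)) for f in(min,max)] if len(ys) else 0)
t=[cv2.imread("pics/top0.png").astype(int),cv2.imread("pics/p2t.png").astype(int)]
for i in t:
    M=m(i); print([ (v,round(float(np.mean(np.where(M[v,180:225])[0]+180)),1)) for v in range(186,262,6) if M[v,180:225].any()])
E
```

```text
0 [(250, 297.0), (258, 298.5), (266, 299.5), (274, 301.0), (282, 302.5), (290, 304.0), (298, 305.0), (306, 306.5), (314, 308.0), (322, 309.5), (330, 310.5)] [(298, 251.3), (302, 241.0), (306, 239.5), (310, 238.5), (314, 237.0), (318, 236.0), (322, 234.5), (326, 233.5)]
handle px 363 [np.int64(325), np.int64(352), np.int64(296), np.int64(317)]
1 [(250, 295.5), (258, 297.0), (266, 298.5), (274, 300.0), (282, 301.5), (290, 303.5), (298, 304.5), (306, 306.0), (314, 307.5), (322, 309.0), (330, 310.5)] [(298, 252.2), (302, 240.5), (306, 239.0), (310, 238.0), (314, 236.5), (318, 235.5), (322, 234.5), (326, 233.5)]
handle px 99 [np.int64(325), np.int64(352), np.int64(304), np.int64(317)]
[(192, 208.5), (198, 207.5), (204, 207.0), (210, 206.0), (216, 205.5), (222, 204.5), (228, 203.5), (234, 202.5), (240, 201.5), (246, 201.0), (252, 200.0), (258, 198.0)]
[(192, 207.5), (198, 206.5), (204, 206.0), (210, 205.0), (216, 204.5), (222, 203.5), (228, 203.0), (234, 202.0), (240, 201.0)]
```

```bash
python3 -m handwheel '[[255,0,0,-0.1,0],[255,0,0,-0.2,0],[255,0,0,-0.5,0],[255,0,0,-0.8,0],[255,0,0,-1,0],[255,0,0,-1,0]]' 60; python3 - <<'E'
from h import *
import cv2
print(sensors.state()["moment"])
b=vision.read_camera("side")[:,:,::-1].astype(int)
t=vision.read_camera("top")[:,:,::-1].astype(int)
cv2.imwrite("pics/p3.png",b);cv2.imwrite("pics/p3t.png",t)
B,G,R=b[...,0],b[...,1],b[...,2]; M=(R>1.3*G)&(R>45)
print([ (u,round(float(np.mean(np.where(M[275:330,u])[0]+275)),1)) for u in range(250,335,8) if M[275:330,u].any()],
     [ (v,round(float(np.mean(np.where(M[v,225:262])[0]+225)),1)) for v in range(290,330,4) if M[v,225:262].any()])
E
```

```text
time_s: 3.07
ee_pos: [0.4551, 0.2485, 0.0709]
tool_rot: [0.173, 3.135, 0.002]
contact_force: [-0.3, -0.3, -0.9]
opening: 0.0004
finger_force: 0.0
[ 0.01534279 -0.04169957 -0.00221022]
[(250, 297.0), (258, 298.5), (266, 300.0), (274, 301.5), (282, 302.5), (290, 304.0), (298, 305.5), (306, 307.0), (314, 308.5), (322, 309.5), (330, 311.5)] [(298, 251.3), (302, 241.0), (306, 239.5), (310, 238.5), (314, 236.5), (318, 235.5), (322, 234.5), (326, 233.5)][ WARN:0@1.885] global loadsave.cpp:1063 imwrite_ Unsupported depth image for selected encoder is fallbacked to CV_8U.
```

```bash
python3 - <<'E'
from h import *
np.set_printoptions(precision=4,suppress=True)
def pr(n,p):
    c=CI[n];q=c["K"]@(c["R"]@np.array(p)+c["t"]);return q[:2]/q[2]
print("tip proj",pr("side",[.4518,.2501,.106]), "y+28",pr("side",[.4518,.278,.106]),"y-28",pr("side",[.4518,.222,.106]))
f=lambda x,y,z:px("side",290+(x-400)/4.29,250+y/4.29,z)
print("front top edge",f(588,225,.054),f(671,234,.054),"back",f(595,198,.054),f(671,207,.054))
print("front bottom",f(586,280,0),f(664,292,0))
import cv2
for n in("p3","side0"):
    i=cv2.imread(f"pics/{n}.png"); print(n); 
    for v in range(288,324,3): print(v,[tuple(int(k) for k in i[v,u][::-1]) for u in range(330,358,4)])
E
```

```text
tip proj [346.6088 285.9906] y+28 [346.6093 295.8347] y-28 [346.6082 276.4109]
front top edge [0.4758 0.2575 0.054 ] [0.4319 0.259  0.054 ] back [0.4724 0.2389 0.054 ] [0.4317 0.2408 0.054 ]
front bottom [0.4726 0.2524 0.    ] [0.43   0.2562 0.    ]
p3
288 [(71, 65, 60), (73, 70, 60), (55, 48, 39), (47, 44, 34), (48, 43, 33), (48, 41, 35), (41, 37, 31)]
291 [(70, 66, 60), (66, 62, 56), (58, 52, 43), (57, 50, 42), (68, 66, 58), (76, 73, 64), (71, 68, 60)]
294 [(162, 149, 112), (92, 87, 74), (68, 66, 59), (74, 69, 62), (74, 69, 62), (72, 70, 59), (56, 54, 51)]
297 [(189, 172, 127), (153, 137, 98), (162, 116, 75), (101, 82, 56), (93, 82, 59), (88, 80, 64), (70, 66, 60)]
300 [(188, 170, 125), (124, 96, 63), (139, 96, 61), (85, 64, 44), (81, 61, 41), (76, 58, 38), (95, 85, 60)]
303 [(188, 171, 125), (91, 66, 43), (59, 47, 29), (77, 58, 36), (77, 56, 36), (78, 58, 39), (112, 99, 72)]
306 [(188, 169, 124), (89, 64, 40), (59, 49, 30), (59, 48, 30), (56, 45, 32), (50, 43, 25), (96, 85, 62)]
309 [(134, 111, 80), (93, 66, 44), (60, 48, 33), (61, 48, 34), (53, 39, 24), (53, 42, 26), (98, 87, 64)
[... 1142 characters left out ...]
7), (127, 90, 58), (166, 149, 110)]
306 [(177, 160, 117), (82, 60, 37), (84, 62, 40), (85, 64, 42), (72, 53, 35), (70, 53, 35), (84, 76, 53)]
309 [(113, 85, 56), (86, 63, 42), (80, 60, 39), (83, 61, 42), (72, 52, 36), (76, 57, 41), (86, 78, 55)]
312 [(79, 56, 34), (86, 64, 43), (78, 56, 36), (81, 60, 40), (71, 53, 36), (72, 52, 36), (163, 143, 106)]
315 [(152, 133, 98), (91, 67, 47), (75, 54, 36), (79, 58, 40), (73, 55, 38), (67, 52, 37), (163, 143, 106)]
318 [(149, 133, 96), (148, 131, 96), (150, 132, 98), (145, 129, 93), (142, 127, 93), (131, 117, 87), (162, 142, 106)]
321 [(171, 152, 112), (144, 127, 94), (175, 157, 116), (170, 150, 109), (169, 149, 112), (171, 154, 112), (162, 143, 106)]
```

```bash
python3 -m handwheel '[[100,0,0,-0.6,0],[100,0,0,-0.6,0],[100,0,0,-0.6,0],[100,0,0,-0.6,0],[100,0,0,-0.6,0],[100,0,0,-0.6,0]]' 60; python3 - <<'E'
from h import *
import cv2
go(.454,.2485,.026,-6.)
t=vision.read_camera("top")[:,:,::-1];s=vision.read_camera("side")[:,:,::-1]
a=cv2.resize(t[220:280,160:230],(400,343),interpolation=3);b=cv2.resize(s[265:325,320:390],(400,343),interpolation=3)
cv2.imwrite("pics/p4.png",np.hstack([a,b]))
E
```

```text
time_s: 3.67
ee_pos: [0.4537, 0.2478, 0.0866]
tool_rot: [-0.173, -3.136, 0.001]
contact_force: [-1.1, -0.8, 0.2]
opening: 0.038
finger_force: 0.0
shift [-0.008  0.027  2.021] turn -0.051 yaw -6.31
```

View pics/p4.png

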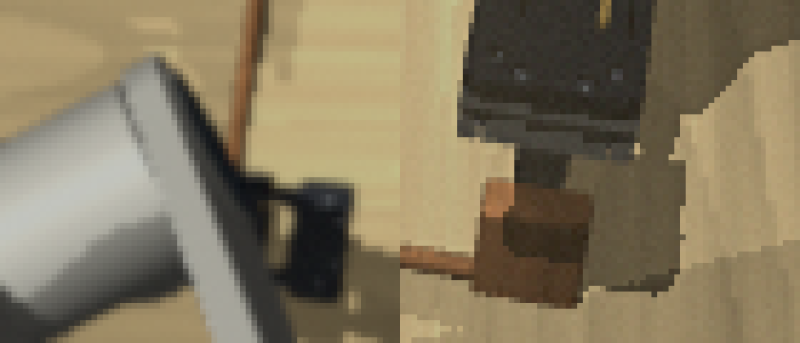

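The visible fingertip is higher than the spec says it should be, so the first grip probably only caught the handle's top edge. I'll go lower, still safe if the spec is right.

```bash
python3 -m handwheel '[[100,0,0.03,0.7,0],[100,0,0.03,1.4,0],[100,0,0.03,2.1,0],[100,0,0.03,2.13,0],[100,0,0.03,2.13,0],[100,0,0.03,2.13,0]]' 60; python3 -m handwheel '[[255,0,0,0,0],[255,0,0,0,0],[255,0,0,0,0],[255,0,0,0,0],[255,0,0,0,0]]' 60;python3 -m handwheel '[[255,0,0,0,0],[255,0,0,0,0]]' 60
```

```text
time_s: 4.27
ee_pos: [0.4546, 0.2491, 0.024]
tool_rot: [0.173, 3.137, 0.0]
contact_force: [-0.4, -1.0, -0.2]
opening: 0.0563
finger_force: 0.0
time_s: 4.68
ee_pos: [0.4545, 0.249, 0.0239]
tool_rot: [0.173, 3.136, 0.001]
contact_force: [0.1, 0.2, 0.3]
opening: 0.0245
finger_force: 0.0
time_s: 4.85
ee_pos: [0.4544, 0.249, 0.0237]
tool_rot: [0.173, 3.137, 0.0]
contact_force: [-0.0, -0.9, 3.2]
opening: 0.0196
finger_force: 60.0
```

Gripped at 19.6 mm. Lift and check, then swing round over the stop bar.

```bash
python3 -m handwheel '[[255,0,0,-0.5,0],[255,0,0,-1,0],[255,0,0,-1.7,0],[255,0,0,-2.4,0],[255,0,0,-3,0],[255,0,0,-3,0],[255,0,0,-3,0]]' 60; python3 - <<'E'
from h import *
import cv2
print(sensors.state()["moment"])
b=vision.read_camera("side")[:,:,::-1]
cv2.imwrite("pics/p5.png",b); b=b.astype(int)
B,G,R=b[...,0],b[...,1],b[...,2]; M=(R>1.3*G)&(R>45)
L=[ (u,round(float(np.mean(np.where(M[235:300,u])[0]+235)),1)) for u in range(240,325,8) if M[235:300,u].any()]
print(L)
def pr(n,p):
    c=CI[n];q=c["K"]@(c["R"]@np.array(p)+c["t"]);return q[:2]/q[2]
s=sensors.state();g=s["ee_pos"];a=np.radians(-6.2)
for z in(-.0237,):
  for r in(.06,.12,.18,.239): print(r,pr("side",[g[0]+r*np.cos(a),g[1]+r*np.sin(a),g[2]+z+.005]))
w=g2w(-.27,-.028);go(w[0],w[1],.12,-84)
E
```

```text
time_s: 5.43
ee_pos: [0.4547, 0.2492, 0.1139]
tool_rot: [0.173, 3.135, 0.001]
contact_force: [0.5, 0.3, -0.8]
opening: 0.0195
finger_force: 60.0
[0.011619   0.04867964 0.03253836]
[(240, 275.0), (248, 272.5), (256, 273.5), (264, 250.0), (272, 261.9), (280, 260.8), (288, 260.9), (296, 263.9), (304, 262.6), (312, 283.0), (320, 284.5)]
0.06 [318.58944183 284.51835874]
0.12 [292.40466734 280.23268606]
0.18 [266.55035233 276.00109982]
0.239 [241.44315753 271.89179504]
shift [-1.964 -2.525 -0.235] turn 12.949 yaw -6.31
```

```bash
python3 -m handwheel '[[255,-0.2,-0.2,-0.2,1],[255,-0.4,-0.4,-0.2,2],[255,-0.6,-0.7,-0.2,3],[255,-0.8,-1.1,-0.2,4],[255,-1,-1.4,-0.2,5],[255,-1.2,-1.7,-0.2,6],[255,-1.4,-1.9,-0.2,7],[255,-1.6,-2.1,-0.2,8]]' 60; python3 - <<'E'
from h import *
w=g2w(-.27,-.028);go(w[0],w[1],.12,-84)
E
```

```text
time_s: 6.15
ee_pos: [0.4942, 0.1801, 0.1176]
tool_rot: [-1.44, -2.79, 0.003]
contact_force: [-0.1, 0.3, -0.8]
opening: 0.0192
finger_force: 60.0
shift [-0.55   0.018 -0.079] turn 4.897 yaw -54.62
```

```bash
python3 -m handwheel '[[255,-0.1,0,0,1],[255,-0.3,0,0,2],[255,-0.5,0,0,3],[255,-0.5,0,0,4],[255,-0.5,0,0,4.9],[255,-0.5,0,0,4.9],[255,-0.5,0,0,4.9]]' 60; python3 - <<'E'
from h import *
import cv2
w=g2w(-.27,-.028);go(w[0],w[1],.12,-84)
t=vision.read_camera("top")[:,:,::-1];s=vision.read_camera("side")[:,:,::-1]
cv2.imwrite("pics/t6.png",t)
cv2.imwrite("pics/p6.png",cv2.resize(t[170:290,225:365],(700,600),interpolation=cv2.INTER_CUBIC))
E
```

```text
time_s: 6.73
ee_pos: [0.503, 0.1685, 0.1181]
tool_rot: [-2.092, -2.342, 0.003]
contact_force: [0.1, -0.7, -0.5]
opening: 0.0197
finger_force: 60.0
shift [-0.056  0.035 -0.063] turn 0.077 yaw -83.54
```

View pics/p6.png

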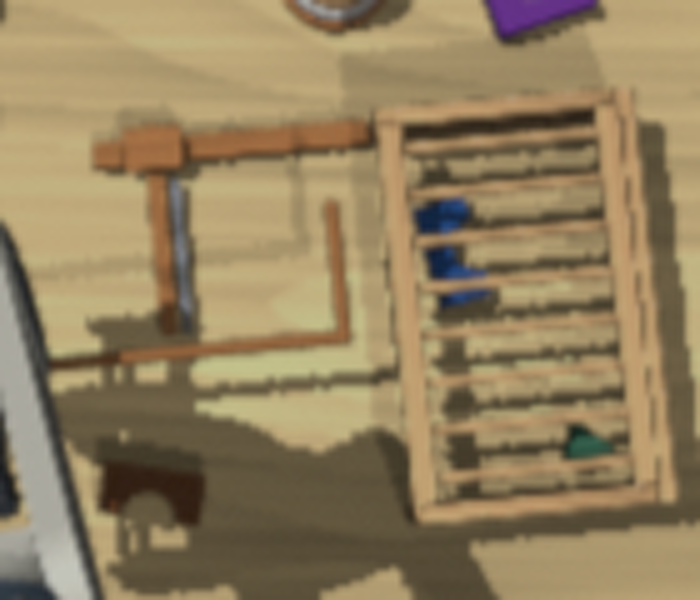

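The rod hangs level short of the mouth: tip at crop (333,203), corner at (343,335), arch still under the slats at about (455,250). Next I'll compute the rod's pose relative to the TCP.

```bash
python3 - <<'E'
from h import *
c=lambda x,y,z:crop("top",(225,170),5,x,y,z)
tip=c(332,200,.1);co=c(343,337,.1);ax=c(130,356,.1)
s=sensors.state();g=s["ee_pos"]
print(tip,co,ax,"guard:",w2g(tip),w2g(co),w2g(ax),"grip",w2g(g))
print("ang rod",np.degrees(np.arctan2(*(co-ax)[[1,0]])),"hook",np.degrees(np.arctan2(*(tip-co)[[1,0]])))
a=np.radians(-83.7);e=np.array([np.cos(a),np.sin(a)]);n=np.array([-e[1],e[0]])
print("pred tip",g[:2]+.239*e+.09*n,"corner",g[:2]+.239*e)
print("side lifts: runner/arch again", w2g(c(415,212,.025)),w2g(c(443,305,.025)))
# blue mask centroid/edges
import cv2
i=cv2.imread("pics/t6.png").astype(int);M=(i[...,0]>1.3*i[...,2])&(i[...,0]>60)
v,u=np.where(M[200:240,300:335]);P=np.array([w2g(px("top",a+300,b+200,.025)) for a,b in zip(u,v)])
print(P.min(0),P.max(0),len(P))
E
```

```text
[ 0.61891107 -0.05795063  0.1       ] [ 0.53021488 -0.0660063   0.1       ] [0.51588146 0.07090325 0.1       ] guard: [-0.03430017  0.06253901] [-0.0355599  -0.02651334] [-0.1732177 -0.0264573] grip [-0.27181442 -0.02875035]
ang rod -84.02332367949181 hook 5.189545832596873
pred tip [ 0.61897779 -0.05896042] corner [ 0.5295213  -0.06883651]
side lifts: runner/arch again [0.02532984 0.0573913 ] [ 0.0380352  -0.00717111]
[ 0.02634999 -0.00629472] [0.06655848 0.06256071] 97
```

```bash
python3 -m handwheel '[[255,0,0,0.6,0.07],[255,0,0,1.2,0.07],[255,0,0,1.88,0.07],[255,0,0,1.88,0.07],[255,0,0,1.88,0.07]]' 60; python3 - <<'E'
from h import *
w=g2w(.098-.239,-.0285);go(w[0],w[1],.0617,-84);print(w2g(sensors.state()["ee_pos"]))
E
```

```text
time_s: 7.25
ee_pos: [0.5029, 0.1686, 0.0623]
tool_rot: [-2.102, -2.333, 0.004]
contact_force: [-0.1, 1.1, -0.2]
opening: 0.0195
finger_force: 60.0
shift [-4.357  0.027  0.023] turn -0.007 yaw -84.04
[-0.27171267 -0.02919884]
```

```bash
python3 -m handwheel '[[255,-0.4,0,0,0],[255,-0.9,0,0,0],[255,-1.4,0,0,0],[255,-1.9,0,0,0],[255,-2.4,0,0,0],[255,-2.9,0,0,0],[255,-3.4,0,0,0],[255,-3.9,0.02,0,0]]' 60;python3 -m handwheel '[[255,-0.3,0,0,0],[255,-0.46,0,0,0],[255,-0.46,0,0,0],[255,-0.46,0,0,0],[255,-0.46,0,0,0]]' 60; python3 - <<'E'
from h import *
import cv2
print(w2g(sensors.state()["ee_pos"]),sensors.state()["moment"])
t=vision.read_camera("top")[:,:,::-1];s=vision.read_camera("side")[:,:,::-1]
cv2.imwrite("pics/t7.png",t);cv2.imwrite("pics/s7.png",s)
i=t.astype(int);M=(i[...,0]>1.3*i[...,2])&(i[...,0]>60)
v,u=np.where(M[200:240,300:335]);P=np.array([w2g(px("top",a+300,b+200,.025)) for a,b in zip(u,v)])
print(P.min(0),P.max(0),len(P))
E
```

```text
time_s: 7.92
ee_pos: [0.5172, 0.0511, 0.0645]
tool_rot: [2.103, 2.332, 0.002]
contact_force: [0.8, -0.0, -1.0]
opening: 0.0193
finger_force: 60.0
time_s: 8.33
ee_pos: [0.5178, 0.0392, 0.0633]
tool_rot: [2.104, 2.333, 0.0]
contact_force: [0.1, 0.3, -0.9]
opening: 0.019
finger_force: 60.0
[-0.14149128 -0.02781689] [-0.01069022  0.06286227 -0.00029439]
[ 0.02939783 -0.00629472] [0.06655848 0.06256071] 95
```

```bash
python3 -m handwheel '[[255,0,0,0.3,0],[255,0,0,0.6,0],[255,0,0,0.92,0],[255,0,0,0.92,0],[255,0,0,0.92,0]]' 60;python3 -m handwheel '[[255,0.15,0,0,0],[255,0.3,0,0,0],[255,0.45,0,0,0],[255,0.6,0,0,0],[255,0.75,0,0,0],[255,0.9,0,0,0],[255,1.05,0,0,0],[255,1.2,0,0,0]]' 60; python3 - <<'E'
from h import *
import cv2
print(w2g(sensors.state()["ee_pos"]),sensors.state()["moment"])
t=vision.read_camera("top")[:,:,::-1];s=vision.read_camera("side")[:,:,::-1]
cv2.imwrite("pics/t8.png",t);cv2.imwrite("pics/s8.png",s)
i=t.astype(int);M=(i[...,0]>1.3*i[...,2])&(i[...,0]>60)
v,u=np.where(M[200:240,290:335]);P=np.array([w2g(px("top",a+290,b+200,.025)) for a,b in zip(u,v)])
print(P.min(0),P.max(0),len(P))
E
```

```text
time_s: 8.85
ee_pos: [0.5169, 0.0388, 0.0343]
tool_rot: [-2.103, -2.331, 0.003]
contact_force: [-1.0, 0.1, -0.5]
opening: 0.0192
finger_force: 60.0
time_s: 9.52
ee_pos: [0.5141, 0.0751, 0.0355]
tool_rot: [2.104, 2.332, 0.0]
contact_force: [0.2, -1.3, -1.3]
opening: 0.0192
finger_force: 60.0
[-0.17759288 -0.02779087] [-0.12246822  0.03176064 -0.03771758]
[ 0.02330094 -0.00292648] [0.05407991 0.06256071] 69
```

```bash
python3 -m handwheel '[[255,0.1,0,0.1,0],[255,0.2,0,0.2,0],[255,0.3,0,0.33,0],[255,0.4,0,0.33,0],[255,0.55,0,0.33,0],[255,0.7,0,0.33,0],[255,0.85,0,0.33,0],[255,1,0,0.33,0]]' 60;python3 -m handwheel '[[255,0.15,0,0,0],[255,0.3,0,0,0],[255,0.45,0,0,0],[255,0.6,0,0,0],[255,0.75,0,0,0],[255,0.9,0,0,0],[255,1.05,0,0,0],[255,1.2,0,0,0]]' 60; python3 - <<'E'
from h import *
import cv2
print(w2g(sensors.state()["ee_pos"]),sensors.state()["moment"])
t=vision.read_camera("top")[:,:,::-1];s=vision.read_camera("side")[:,:,::-1]
cv2.imwrite("pics/t9.png",t);cv2.imwrite("pics/s9.png",s)
i=t.astype(int);M=(i[...,0]>1.3*i[...,2])&(i[...,0]>60)
v,u=np.where(M[200:240,275:335]);P=np.array([w2g(px("top",a+275,b+200,.025)) for a,b in zip(u,v)])
print(P.min(0),P.max(0),len(P))
E
```

```text
time_s: 10.28
ee_pos: [0.5111, 0.105, 0.0256]
tool_rot: [2.105, 2.332, 0.0]
contact_force: [0.5, -0.2, -1.0]
opening: 0.0196
finger_force: 60.0
time_s: 10.95
ee_pos: [0.5073, 0.1407, 0.0256]
tool_rot: [2.105, 2.332, 0.0]
contact_force: [0.1, -0.4, -0.8]
opening: 0.0196
finger_force: 60.0
[-0.24353008 -0.02766465] [-0.11115786  0.04825437 -0.01470636]
[-0.04534235 -0.00394442] [-0.01082908  0.06517269] 168
```

```bash
python3 -m handwheel '[[255,0.2,0,0,0],[255,0.4,0,0,0],[255,0.7,0,0,0],[255,1,0,0,0],[255,1.3,0,0,0],[255,1.6,0,0,0],[255,1.8,0,0,0],[255,2,0,0,0]]' 60;python3 -m handwheel '[[255,0.1,0,0,0],[255,0.2,0,0,0],[255,0.3,0,0,0],[255,0.3,0,0,0]]' 60; cat >> h.py <<'E'
def rd(n=6):
    F=[]
    for _ in range(n): t=vision.read_camera("top");s=sensors.state();F.append(s["contact_force"])
    F=np.array(F);print("t",round(s["time_s"],2),"grip g",np.round(w2g(s["ee_pos"])*1e3,1),"pull",np.round(F[:,:2]@EX,2),"mean F",F.mean(0).round(2))
    return t[:,:,::-1]
def arch(t,u0=255,u1=335):
    i=t.astype(int);M=(i[...,0]>1.3*i[...,2])&(i[...,0]>60)
    v,u=np.where(M[200:245,u0:u1]);P=np.array([w2g(px("top",a+u0,b+200,.025)) for a,b in zip(u,v)])
    return P
E
python3 - <<'E'
from h import *
import cv2
t=rd();cv2.imwrite("pics/t10.png",t);P=arch(t);print(P.min(0),P.max(0),len(P))
E
```

```text
time_s: 11.72
ee_pos: [0.501, 0.2009, 0.0255]
tool_rot: [-2.104, -2.333, 0.0]
contact_force: [-0.2, -0.6, -0.2]
opening: 0.0196
finger_force: 60.0
time_s: 12.05
ee_pos: [0.5003, 0.2092, 0.0256]
tool_rot: [-2.105, -2.332, -0.0]
contact_force: [-0.1, -0.5, -0.2]
opening: 0.0195
finger_force: 60.0
t 12.35 grip g [-311.9  -27.5] pull [-0.18  0.1  -0.8   0.33  0.45  0.15] mean F [-0.33 -0.04 -0.74]
[-0.11415529 -0.0043595 ] [-0.07929903  0.06528763] 168
```

```bash
python3 -m handwheel '[[255,0.06,0,0,0],[255,0.12,0,0,0],[255,0.18,0,0,0],[255,0.24,0,0,0],[255,0.3,0,0,0],[255,0.3,0,0,0]]' 60; python3 -c "
from h import *
rd(3)"; python3 -m handwheel '[[255,0.03,0,0,0],[255,0.05,0,0,0],[255,0.05,0,0,0]]' 60;python3 -c "
from h import *
t=rd(4);P=arch(t);print(P.min(0),P.max(0),len(P))"
```

```text
time_s: 12.85
ee_pos: [0.4994, 0.2182, 0.0256]
tool_rot: [2.104, 2.333, 0.0]
contact_force: [-0.7, -0.1, -0.8]
opening: 0.0192
finger_force: 60.0
t 13.0 grip g [-321.2  -27.5] pull [ 1.25 -0.93 -1.24] mean F [-0.21  0.29 -0.73]
time_s: 13.25
ee_pos: [0.4992, 0.2194, 0.0255]
tool_rot: [-2.105, -2.332, 0.0]
contact_force: [0.4, -0.6, -0.0]
opening: 0.0193
finger_force: 60.0
t 13.45 grip g [-322.6  -27.5] pull [-0.49 -0.08  0.15 -0.45] mean F [ 0.26  0.25 -0.74]
[-0.12551788 -0.0037586 ] [-0.08941789  0.06528763] 172
```

```bash
for i in 1; do python3 -m handwheel '[[255,0.03,0,0,0],[255,0.05,0,0,0],[255,0.05,0,0,0]]' 60|grep cont; done; python3 -c "
from h import *
rd(4)"; python3 -m handwheel '[[255,0.03,0,0,0],[255,0.05,0,0,0],[255,0.05,0,0,0]]' 60|grep cont;python3 -c "
from h import *
rd(4)"; python3 -m handwheel '[[255,0.03,0,0,0],[255,0.05,0,0,0],[255,0.05,0,0,0]]' 60|grep cont;python3 -c "
from h import *
t=rd(4);P=arch(t);print(P.min(0),P.max(0),len(P))"
```

```text
contact_force: [0.2, 0.1, -1.3]
t 13.9 grip g [-324.1  -27.5] pull [ 0.27  0.54 -0.58 -0.43] mean F [ 0.1   0.06 -0.51]
contact_force: [0.3, 1.1, -0.5]
t 14.35 grip g [-325.6  -27.5] pull [-0.15 -0.36 -0.25  0.04] mean F [-0.11  0.17 -1.  ]
contact_force: [-0.1, -0.7, -0.5]
t 14.8 grip g [-327.1  -27.5] pull [-0.35  0.17 -0.56  0.01] mean F [ 0.13  0.2  -0.71]
[-0.13065872 -0.0047169 ] [-0.09555394  0.06429552] 178
```

```bash
python3 -m handwheel '[[255,0.03,0,0,0],[255,0.05,0,0,0],[255,0.05,0,0,0]]' 60|grep cont; python3 -c "
from h import *
rd(4)"; python3 -m handwheel '[[255,0.02,0,0,0],[255,0.03,0,0,0],[255,0.03,0,0,0]]' 60|grep cont;python3 -c "
from h import *
rd(4)"; python3 -m handwheel '[[255,0.02,0,0,0],[255,0.03,0,0,0],[255,0.03,0,0,0]]' 60|grep cont;python3 -c "
from h import *
t=rd(4);P=arch(t);print(P.min(0),P.max(0),len(P))"
```

```text
contact_force: [0.3, -0.2, -0.5]
t 15.25 grip g [-328.6  -27.5] pull [ 0.05 -0.01 -0.52  0.4 ] mean F [ 0.03  0.02 -0.62]
contact_force: [0.1, 0.1, -0.5]
t 15.7 grip g [-329.5  -27.5] pull [1.16 0.69 0.74 1.18] mean F [ 0.1  -0.94 -0.91]
contact_force: [0.2, -2.2, -1.1]
t 16.15 grip g [-330.2  -27.6] pull [3.4  2.79 3.39 2.86] mean F [ 0.87 -3.04 -1.29]
[-0.13443111 -0.0047169 ] [-0.09735203  0.0645954 ] 186
```

Contact at pull 3.1 N. A touch more.

```bash
python3 -m handwheel '[[255,0.01,0,0,0],[255,0.02,0,0,0],[255,0.02,0,0,0]]' 60|grep cont; python3 -c "
from h import *
rd(8)"
```

```text
contact_force: [1.8, -4.0, -1.1]
t 16.8 grip g [-330.9  -27.5] pull [4.45 3.74 5.2  4.62 5.16 4.66 4.95 4.31] mean F [ 1.15 -4.54 -1.69]
```

```bash
python3 -m handwheel '[[255,0.005,0,0,0],[255,0.005,0,0,0],[255,0.005,0,0,0],[255,0.005,0,0,0],[255,0.005,0,0,0],[255,0.005,0,0,0],[255,0.005,0,0,0],[255,0.005,0,0,0]]' 60|grep cont; python3 - <<'E'
from h import *
import cv2
t=rd(12);cv2.imwrite("pics/t11.png",t);P=arch(t);print(P.min(0),P.max(0),len(P))
i=t.astype(int);M=((i[...,0]>1.3*i[...,2])&(i[...,0]>60)).astype(np.uint8);M2=M*0;M2[200:245,255:335]=M[200:245,255:335]
c=P; 
# front leg ends and back edge fits by y-bins
for y in np.arange(0,.066,.006):
    q=P[abs(P[:,1]-y)<.003]
    if len(q):print(round(y,3),q[:,0].min().round(4),q[:,0].max().round(4))
E
```

```text
contact_force: [0.8, -5.0, -2.3]
t 18.07 grip g [-331.   -27.5] pull [4.66 4.66 5.71 5.54 5.94 5.37 5.67 5.11 6.01 5.23 5.11 5.55] mean F [ 1.2  -5.28 -1.45]
[-0.13502167 -0.0047169 ] [-0.09923154  0.0645954 ] 182
0.0 -0.1349 -0.101
0.006 -0.1346 -0.1004
0.012 -0.134 -0.1001
0.018 -0.1334 -0.1096
0.024 -0.1328 -0.1127
0.03 -0.1325 -0.1185
0.036 -0.135 -0.1182
0.042 -0.1347 -0.1142
0.048 -0.1341 -0.1001
0.054 -0.1338 -0.0995
0.06 -0.1332 -0.0992
```

Held steadily at about 5.2 N for well over a second, and the arch is square. Unhook forward, then lift.

```bash
python3 -m handwheel '[[255,-0.04,0,0,0],[255,-0.1,0,0,0],[255,-0.2,0,0,0],[255,-0.3,0,0,0],[255,-0.4,0,0,0],[255,-0.4,0,0,0],[255,-0.4,0,0,0]]' 60; python3 -c "
from h import *
t=rd(3);P=arch(t);print(P.min(0),P.max(0),len(P))"; python3 -m handwheel '[[255,0,0,-0.3,0],[255,0,0,-0.7,0],[255,0,0,-1.3,0],[255,0,0,-1.9,0],[255,0,0,-2.5,0],[255,0,0,-3,0],[255,0,0,-3,0],[255,0,0,-3,0]]' 60; python3 -c "
from h import *
t=rd(2);P=arch(t);print(P.min(0),P.max(0),len(P));go(.455,.249,.116,-6.3)"
```

```text
time_s: 18.65
ee_pos: [0.4996, 0.2158, 0.0256]
tool_rot: [-2.105, -2.332, -0.0]
contact_force: [-0.1, 0.1, -0.9]
opening: 0.0194
finger_force: 60.0
t 18.8 grip g [-319.2  -27.4] pull [-0.07 -0.87  0.57] mean F [-0.39  0.08 -0.38]
[-0.13384001 -0.0047169 ] [-0.09735203  0.0645954 ] 182
time_s: 19.47
ee_pos: [0.5004, 0.2163, 0.117]
tool_rot: [2.104, 2.332, 0.004]
contact_force: [0.4, 0.3, -2.1]
opening: 0.0198
finger_force: 60.0
t 19.57 grip g [-319.  -28.] pull [-0.91 -0.31] mean F [-0.77  0.53 -0.55]
[-0.13384001 -0.0047169 ] [-0.09735203  0.0645954 ] 183
shift [ 1.253 -1.349 -0.026] turn -12.97 yaw -84.12
```

```bash
python3 -m handwheel '[[255,0.3,-0.1,0,-1],[255,0.6,-0.3,0,-2],[255,0.9,-0.5,0,-3],[255,1.1,-0.7,0,-4],[255,1.25,-0.9,0,-5],[255,1.25,-1.1,0,-6],[255,1.25,-1.3,0,-7],[255,1.25,-1.35,0,-8]]' 60; python3 -m handwheel '[[255,0,0,0,-1],[255,0,0,0,-2],[255,0,0,0,-3],[255,0,0,0,-4],[255,0,0,0,-4.97],[255,0,0,0,-4.97],[255,0,0,0,-4.97]]' 60; python3 -c "
from h import *
go(.455,.249,.0242,-6.3)"
```

```text
time_s: 20.23
ee_pos: [0.4537, 0.2485, 0.1142]
tool_rot: [-0.965, -2.987, 0.003]
contact_force: [0.5, 0.2, -1.0]
opening: 0.0195
finger_force: 60.0
time_s: 20.82
ee_pos: [0.4549, 0.2487, 0.1147]
tool_rot: [-0.178, -3.135, 0.001]
contact_force: [-0.6, -0.6, -0.6]
opening: 0.02
finger_force: 60.0
shift [-0.008  0.012  3.016] turn -0.031 yaw -6.48
```

```bash
python3 -m handwheel '[[255,0,0,0.6,0],[255,0,0,1.2,0],[255,0,0,1.8,0],[255,0,0,2.3,0],[255,0,0,2.6,0],[255,0,0,2.8,0],[255,0,0,2.9,0],[255,0,0,2.95,0]]' 60; python3 -m handwheel '[[255,0,0,0.03,0],[255,0,0,0.06,0],[255,0,0,0.06,0],[255,0,0,0.06,0]]' 60; python3 -c "
from h import *
rd(3)"
```

```text
time_s: 21.48
ee_pos: [0.4555, 0.2491, 0.0269]
tool_rot: [-0.174, -3.137, 0.0]
contact_force: [0.2, -0.3, 0.8]
opening: 0.0194
finger_force: 60.0
time_s: 21.82
ee_pos: [0.4557, 0.2492, 0.0257]
tool_rot: [0.173, 3.136, 0.001]
contact_force: [0.2, 0.3, -0.7]
opening: 0.0194
finger_force: 60.0
t 21.97 grip g [-356.8  -67.8] pull [-0.61  0.01  0.43] mean F [-0.64 -0.01 -0.44]
```

```bash
python3 -m handwheel '[[255,0,0,0.03,0],[255,0,0,0.06,0],[255,0,0,0.06,0]]' 60|grep -E "ee|cont"; python3 -c "
from h import *
rd(3)"; python3 -m handwheel '[[100,0,0,0.06,0],[100,0,0,0.06,0],[100,0,0,0.06,0],[100,0,0,0.06,0],[100,0,0,0.06,0],[100,0,0,0.06,0]]' 60;  python3 -m handwheel '[[100,0,0,-0.5,0],[100,0,0,-1,0],[100,0,0,-2,0],[100,0,0,-3,0],[100,0,0,-4,0],[100,0,0,-5,0],[100,0,0,-5,0],[100,0,0,-5,0]]' 60; python3 - <<'E'
from h import *
import cv2
t=rd(2);s=vision.read_camera("side")[:,:,::-1]
b=s.astype(int);B,G,R=b[...,0],b[...,1],b[...,2]; M=(R>1.3*G)&(R>45)
print([ (u,round(float(np.mean(np.where(M[275:330,u])[0]+275)),1)) for u in range(250,335,8) if M[275:330,u].any()],
     [ (v,round(float(np.mean(np.where(M[v,225:262])[0]+225)),1)) for v in range(290,330,4) if M[v,225:262].any()])
P=arch(t);print(P.min(0),P.max(0),len(P))
cv2.imwrite("pics/end.png",cv2.resize(s[130:350,190:390],(660,726))[:600])
E
```

```text
ee_pos: [0.4556, 0.2491, 0.0237]
contact_force: [-1.5, 0.0, 4.1]
t 22.37 grip g [-356.7  -67.8] pull [0.29 1.33 1.08] mean F [-1.13 -1.02  4.7 ]
time_s: 22.87
ee_pos: [0.4554, 0.2491, 0.0216]
tool_rot: [-0.173, -3.137, 0.0]
contact_force: [0.4, 0.1, 0.2]
opening: 0.0554
finger_force: 0.0
time_s: 23.53
ee_pos: [0.4565, 0.2496, 0.1733]
tool_rot: [0.173, 3.134, 0.003]
contact_force: [0.2, 0.4, -0.5]
opening: 0.0559
finger_force: 0.0
t 23.63 grip g [-356.4  -68.5] pull [-0.03 -0.66] mean F [ 0.1   0.35 -0.57]
[(250, 298.0), (258, 299.0), (266, 300.5), (274, 301.5), (282, 303.0), (290, 305.0), (298, 306.0), (306, 307.0), (314, 308.5), (322, 310.0), (330, 311.5)] [(298, 251.0), (302, 240.5), (306, 239.0), (310, 237.5), (314, 236.5), (318, 235.0), (322, 233.5), (326, 233.0)]
[-0.13384001 -0.0047169 ] [-0.09735203  0.0645954 ] 182
```

View pics/end.png

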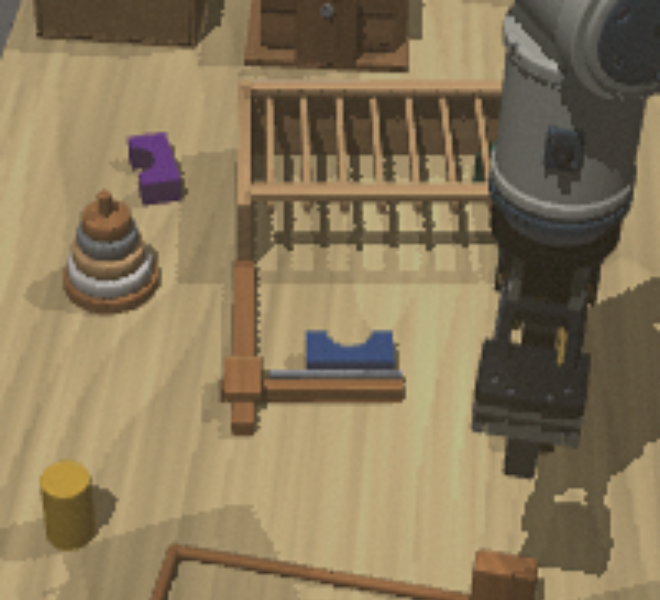

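The arch sits square against the stop bar (about (350,350)), the rod lies flat on the open shelf (corner (175,550), handle (503,575)), and the gripper is clear above it.

```bash
python3 -c "
from workcell import ticket
print(ticket.job_done())"
```

```text
the job is handed in; nothing more can be done
None
```

The job is handed in: the arch was drawn out and held against the pad at about 5 N for over a second, it stayed square at the stop bar, and the rod lies flat on the open shelf, clear of guard and arch; the first grip slipped off the handle, and no verdict was returned.

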